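Fit the drying nozzle of a spin coater into its push-fit connector

ROBOT

A 6-joint arm with a two-finger parallel gripper is mounted at the origin on the work surface. World frame = base frame: x ahead of the robot, y to its left, z up, the work surface at z = 0. Lengths are in m, angles in rad, forces in N, time in s.
With the tool pointing down it reaches from about 0.375 to 0.9 m from the base axis. Payload 3.1 kg.
Tool frame: the origin (TCP) lies on the centre line of the jaws, within the pads' length; the fingertips stand 22 mm ahead of it and the grasp point (between the pads) lies 3 mm ahead of it; z points along the fingers, x is the direction in which the jaws open and shut, and the axes are right-handed (so a half turn about z gives the same grasp; the last joint's range is limited). The gripper opens to 87 mm and grips with 3 to 60 N. Pads are 19 mm wide; open, the fingers measure 117 mm over their backs; the gripper's body (75 mm by 190 mm) begins 51 mm behind the grasp point.
Start: joints at [0.989, 0.527, 1.433, -0, 1.181, -0.178], TCP at [0.246, 0.575, 0.245] pointing down, gripper open.
Joint ranges: [-3.08, 3.08], [-0.75, 2.2], [0.22, 2.44], [-1.43, 4.57], [0, 2.65], [-2.85, 2.85]. Speed limits (rad/s): [2.79, 2.79, 3.14, 3.14, 3.14, 3.14].

INTERFACE

Orientations are given as a unit quaternion [x, y, z, w].
In Python, from rig import robot, camera, order gives the robot as it stands.
- The arm moves only by the shell command python3 -m pendant 'ROWS' [OPENING] [FORCE]. ROWS is JSON, a list of rows, each a list of 2 entries, a list of its own where there are three numbers: the shift along the tool's x, y, z in mm, then the turn about the tool's z in degrees. A call has 1 to 8 rows; each row shifts and turns the commanded pose from where the row before left it, along the tool's axes as they then stand; what a row does not reach is not made up. A row lasts 1/8 s, in which the tool goes at most 62.5 mm and 10.7 degrees, less where a joint would pass 70% of its speed; a pose out of reach is approached as far as the arm can. A call with a gripper value outside its range is refused whole. OPENING is the finger opening in mm, from 0 to 87, set as the call begins (- or left out, the last holds). The fingers move at their own pace and stop on an object; FORCE is the grip in N (left out, the last holds). Time passes only in rows, so rows that do not move let the fingers close. It gives the time, the measured TCP pose, the force and the opening at its end, in the units of the state.
- robot.get_obs(): the state, without advancing time (a new reading comes with each control period).
- camera(name): name is "scene" or "side" or "wrist"; returns a dict with "pixels" (384x512x3 uint8, blue, green, red), "mtx" (3x3 intrinsics, pixels), "R" (3x3) and "t" (3): a world point X has camera coordinates R X + t. Camera axes: x right, y down, z forward; pixel columns grow to the right and rows downward; lengths in m; the calibration is good to about 2 mm. The wrist camera is an equidistant fisheye: a pixel r from the principal point sees the ray r / f radians off the axis. A picture is of the moment at which its call begins. There is no depth.
- order.hand_in(): hands the job in, once; it reports no verdict.
The state is a dict: "time": time; "q": joint angles; "joint_velocities": joint speeds; "joint_torque": joint torques, N m; "position": TCP position; "tool_rot": TCP orientation; "ft_force": force on the tool from outside, world axes, zero at the start; "moment": the same for the moment, N m; "grip_width": finger opening in m.
Only numpy, scipy, OpenCV 4.12 (cv2) and the standard library are available. Lean on these libraries where they do the work, as an engineer would, in place of code of your own. Each camera call takes 0.05 s, during which the arm holds its last target. There are 200 camera calls.

TASK

Take the swan-neck drying nozzle out of the white rack and push its stem down into the push-fit connector on the spin coater's deck, feeling for the mouth, until it is fully home and locked. Then give it a firm upward tug of about 15 N to prove that it holds, and leave it let go with its outlet over the middle of the chuck. Push and pull with care, never with more than about 25 N on the connector, and leave the other things on the bench where they are.

Things in the scene. Friction and masses are not known exactly. Their poses are not given: they have to be found in the camera images.
- coater: Spin coater let into the bench: square stainless deck 270 x 270 mm, its top 70 mm above the bench, with a round bowl 190 mm wide and 52 mm deep in the middle. Fixed. Origin at the centre of its underside, on the bench; z up.
- chuck (a point): Centre of the top of the white chuck, a disc 40 mm across in the middle of the bowl, 55 mm above the bench (15 mm below the deck's top).
- port (a point): Centre of the panel hole for the push-fit connector, on the deck's top near one corner, 130 mm from the chuck's centre seen from above. The connector stands here, bore vertical, but is clamped in an oversize hole: its axis may lie up to 4 mm off this point in each of the deck's two directions, and, screwed in more or less far, its mouth is 32 to 40 mm above it.
- connector: Self-closing push-fit connector: brass hex foot, grey body 28 mm across, blue collar 23 mm across on top with a 15 mm mouth. The origin is the panel hole's centre (as port), not the bore's axis. Mouth to stop 28 mm. The stem meets the teeth 14 mm down and then takes 4 to 12 N; at 26 to 27 mm the teeth snap into its groove; at 28 mm the stop is solid.
- collar (a joint): Blue release collar, m: 0 at rest; positive pressed in, to 0.0028 (5 N a mm: a stem that lands on its rim only presses it in and sinks no deeper); negative drawn out by a pull on the locked stem, to -0.002 (about 15 N), where it stops dead. A locked stem first has 3 mm of free play upwards.
- valve (a joint): The connector's spring-loaded shut-off poppet, m: 0 shut while no stem is in; about 0.007 with the stem fully home on the stop; about 0.004 when a locked stem is let go (the poppet's spring, 2 to 4 N, lifts it against the teeth); about 0.002 while a locked stem is tugged.
- nozzle_grip (a point): Centre of the nozzle's aluminium grip block: 28 mm (its x) by 24 mm (its y, the flats to grip) by 50 mm high. Axes: x along the swan neck to the outlet, z up along the stem. In the rack it is 80 mm above the bench, the block's underside on the rack's top. The 8 mm swan-neck tube leaves the +x face 13 mm above this point. Nozzle mass about 0.22 kg.
- nozzle_stem (a point): Centre of the lower end of the steel stem, 71 mm below the grip point; the stem is 14 mm across, 46 mm long below the block, with a 1.5 mm chamfer and a retaining groove 9 to 17 mm above this end. Same axes as the grip block.
- nozzle_tip (a point): The nozzle's outlet: underside of its white end piece, 130 mm out along x from the stem's axis and 37 mm below the grip point.
- rack: White rack block, 130 mm (its x) x 60 mm x 55 mm high, fixed, with two holes 20 mm wide right through on its x axis at +35 mm (nozzle) and -35 mm (blanking plug). Origin at the centre of its underside.
- plug_mid (a point): Red-headed blanking plug standing in the other hole of the rack, head 26 mm across and 16 mm high; this point is half-way up it. To be left alone.
- bottle_mid (a point): Small amber bottle, 44 mm across, 85 mm high; this point is half-way up. To be left alone.
- wafer_box: Flat round wafer box, 110 mm across, 21 mm high; origin at the centre of its underside. To be left alone.
- tweezers: Steel tweezers lying flat, 125 mm long (their y), 6 mm high; origin under their middle. To be left alone.
Not all that is in view belongs to the job. Leave any green or purple look-alike of the part that bears nozzle_grip alone.

How it is judged:
By the outcome, as a careful person would: the job done as asked, in the order asked, and still so for the second after the job is handed in, with the robot touching nothing.
It also fails if it takes over 64 s, if anything falls off the work surface, if the arm or the gripper's body presses on something with over 40 N, if the wrist force passes 120 N, or if a joint passes its speed limit or range.

## Working session

There is one attempt and no reset: what is moved stays moved. The work goes in short steps, Python scripts to look and compute and a shell command to move; the robot and the scene stay as the last step left them, time stands still between calls to the robot, and variables do not carry over. Pictures are saved under pics/ and viewed, about 8 in all and at most 12, crops included, and the job is handed in when it is done.

```bash
mkdir -p pics; ls; python3 - <<'E'
from rig import robot,camera
import cv2,numpy as np,pickle
d={n:camera(n) for n in("scene","side","wrist")}
pickle.dump(d,open("c0.pkl","wb"))
for n in d:
    cv2.imwrite(f"pics/{n}0.png",d[n]["pixels"])
    R,t=np.array(d[n]["R"]),np.array(d[n]["t"]);print(n,np.round(d[n]["mtx"],1).tolist(),np.round(-R.T@t,3),np.round(R[2],2))
a=np.hstack([d["scene"]["pixels"],d["side"]["pixels"]])
o=robot.get_obs();print({k:np.round(v,3).tolist() for k,v in o.items()})
E
```

```text
pics
scene [[462.2, 0.0, 260.4], [0.0, 462.2, 191.8], [0.0, 0.0, 1.0]] [1.508 0.015 1.109] [-0.69 -0.06 -0.72]
side [[482.2, 0.0, 249.6], [0.0, 482.2, 189.4], [0.0, 0.0, 1.0]] [ 0.173 -1.331  0.95 ] [ 0.24  0.8  -0.54]
wrist [[297.3, 0.0, 258.2], [0.0, 297.3, 190.7], [0.0, 0.0, 1.0]] [0.174 0.605 0.385] [ 0.25 -0.11 -0.96]
{'time': 0.15, 'q': [0.988, 0.528, 1.434, -0.0, 1.181, -0.178], 'joint_velocities': [0.0, -0.002, -0.006, -0.0, 0.001, -0.0], 'joint_torque': [0.001, -44.043, -17.684, 0.063, 0.055, -0.0], 'position': [0.245, 0.574, 0.244], 'tool_rot': [0.835, 0.551, -0.001, 0.0], 'ft_force': [0.561, 0.173, 0.604], 'moment': [0.009, 0.024, -0.032], 'grip_width': 0.087}
```

View pics/scene0.png

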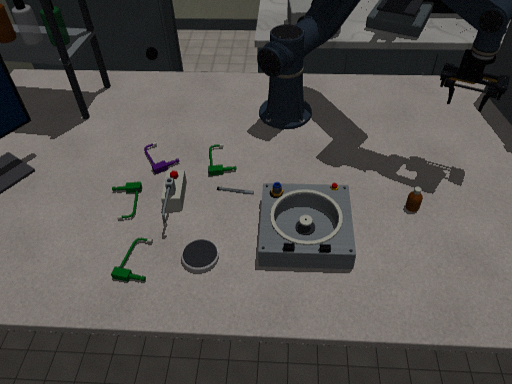

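View pics/side0.png

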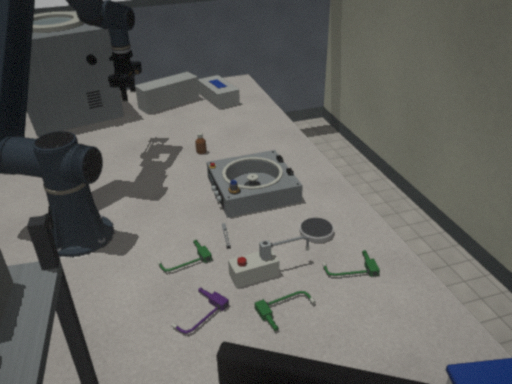

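The scene view shows the coater at (305,225), with the blue collar at (277,189). The rack is at (172,190) with the red plug at (174,175) and the silver nozzle at about (168,188). The look-alikes are green at (127,187), (222,170) and (122,272), and purple at (163,163). The silver one in the white rack fits the description; I'll confirm it in one crop.

```bash
python3 - <<'E'
import cv2,numpy as np,pickle
d=pickle.load(open("c0.pkl","rb"))
a=d["scene"]["pixels"][160:250,130:230];b=d["side"]["pixels"][215:305,215:345]
c=d["scene"]["pixels"][175:275,250:365];e=d["side"]["pixels"][145:220,200:305]
f=lambda i:cv2.resize(i,(400,300),interpolation=cv2.INTER_CUBIC)
cv2.imwrite("pics/crop1.png",np.clip(1.4*np.vstack([np.hstack([f(a),f(b)]),np.hstack([f(c),f(e)])]).astype(float),0,255).astype(np.uint8))
E
```

```text
(no output)
```

View pics/crop1.png

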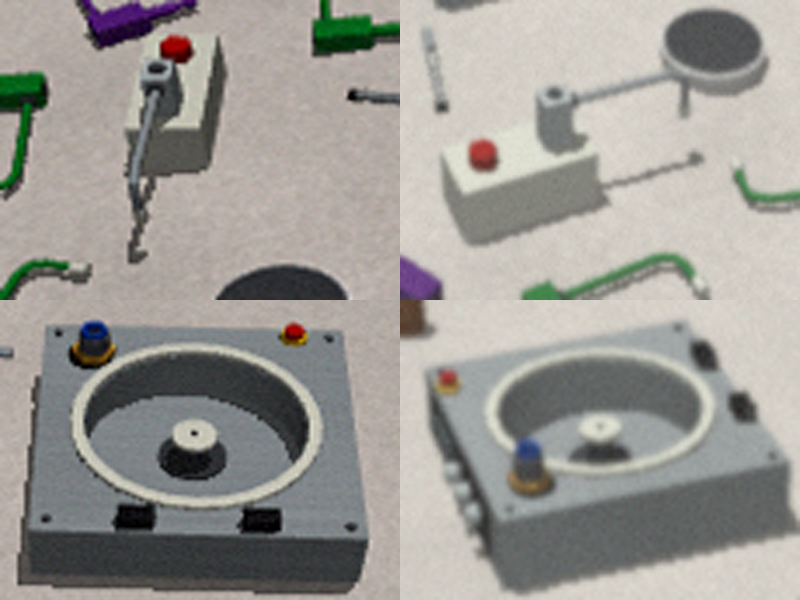

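The silver nozzle in the white rack, beside the red plug and with its tube towards the scene camera, is the target: scene (169,182), side (266,243). The green and purple parts lie flat on the bench. Next I triangulate from both views.

```bash
cat >h.py <<'E'
import numpy as np,cv2
def ray(c,u,v):
    K=np.array(c["mtx"]);R=np.array(c["R"]);t=np.array(c["t"])
    x=(u-K[0,2])/K[0,0];y=(v-K[1,2])/K[1,1]
    if c.get("fish"):
        r=np.hypot(x,y);s=np.sin(r)/max(r,1e-9);d=np.array([x*s,y*s,np.cos(r)])
    else:d=np.array([x,y,1.])
    return -R.T@t,R.T@d
def plane(c,u,v,z):
    o,d=ray(c,u,v);return o+d*(z-o[2])/d[2]
def tri(c1,p1,c2,p2):
    o,d=ray(c1,*p1);p,e=ray(c2,*p2);s,t=np.linalg.lstsq(np.c_[d,-e],p-o,rcond=None)[0]
    a,b=o+s*d,p+t*e;return (a+b)/2,np.linalg.norm(a-b)
def proj(c,X):
    K=np.array(c["mtx"]);p=np.array(c["R"])@X+np.array(c["t"])
    if c.get("fish"):
        n=np.hypot(p[0],p[1]);th=np.arctan2(n,p[2]);q=p[:2]/n*th
    else:q=p[:2]/p[2]
    return q*K[0,0]+K[:2,2]
E
python3 - <<'E'
from h import *
import pickle
d=pickle.load(open("c0.pkl","rb"));S,D=d["scene"],d["side"]
for n,p,q,z in[("block top",(169.3,181.9),(266,242.9),.105),("tube end",(164.25,213.4),(303.4,238.4),.093),("tip",(165.5,224),(307.3,246.5),.05),("plug",(174,174.1),(242,261.2),.063),("chuck",(305.5,219.3),(252.5,177),.055),("collar",(277.3,184),(233.6,180.2),.106)]:
    X,e=tri(S,p,D,q);print(n,X.round(4),round(e,4),plane(S,*p,z).round(4),plane(D,*q,z).round(4))
# refine by masks
for c,nm in((S,"scene"),(D,"side")):
    h=cv2.cvtColor(c["pixels"],cv2.COLOR_BGR2HSV)
    for col,lo,hi in(("blue",(100,120,40),(130,255,255)),("red",(0,150,80),(8,255,255))):
        m=cv2.inRange(h,lo,hi);k,l,s,ce=cv2.connectedComponentsWithStats(m)
        print(nm,col,[(ce[i].round(1).tolist(),s[i].tolist()) for i in range(1,k) if s[i,4]>8])
for p in((267,187),(347,187),(263,248),(351,250)):print("deck",plane(S,*p,.07).round(4))
E
```

```text
block top [ 0.5106 -0.3489  0.1029] 0.0003 [ 0.5125 -0.348   0.105 ] [ 0.5098 -0.3515  0.105 ]
tube end [ 0.6248 -0.3443  0.0851] 0.0003 [ 0.6315 -0.3414  0.093 ] [ 0.6207 -0.3534  0.093 ]
tip [ 0.638  -0.3438  0.0517] 0.0011 [ 0.6361 -0.3441  0.05  ] [ 0.6392 -0.3425  0.05  ]
plug [ 0.4369 -0.3552  0.0639] 0.0032 [ 0.4342 -0.3549  0.063 ] [ 0.438  -0.3559  0.063 ]
chuck [0.6054 0.0734 0.0547] 0.0027 [0.6042 0.0742 0.055 ] [0.6057 0.071  0.055 ]
collar [ 0.5138 -0.0135  0.1102] 0.0002 [ 0.5095 -0.0136  0.106 ] [ 0.5156 -0.0071  0.106 ]
scene blue [([276.7, 184.7], [273, 182, 8, 7, 35])]
scene red [([173.5, 173.0], [170, 171, 8, 5, 28]), ([334.4, 184.4], [332, 183, 6, 4, 15])]
side blue [([217.5, 83.4], [211, 80, 14, 8, 61]), ([233.1, 181.8], [231, 180, 5, 4, 16]), ([481.8, 372.2], [447, 359, 65, 25, 1379])]
side red [([241.1, 260.3], [238, 258, 7, 6, 31])]
deck [ 0.4883 -0.0466  0.07  ]
deck [0.4784 0.2041 0.07  ]
deck [ 0.7275 -0.0459  0.07  ]
deck [0.7236 0.1981 0.07  ]
```

Heights and distances agree with the description: block top 0.103 (should be 0.105), tip 0.128 m out, and connector to chuck 0.126 m. On the way I go over the connector to view it from the wrist camera.

```bash
python3 -m pendant '[[[-34.6,43.4,0],0],[[-34.6,43.4,0],0],[[-34.6,43.4,0],0],[[-34.6,43.4,0],0],[[-34.6,43.4,0],0],[[-34.6,43.4,0],0],[[-34.6,43.4,0],0],[[-34.6,43.4,0],0]]'
python3 -m pendant '[[[-34.6,43.4,0],0],[[-34.6,43.4,11],0],[[-34.6,43.4,11],0],[[-34.6,43.4,11],0],[[0,0,11],-8.6],[[0,0,0],-8.6],[[0,0,0],-8.6],[[0,0,0],0]]' 87
python3 - <<'E'
from rig import robot,camera
import pickle,cv2,numpy as np
c=camera("wrist");c["fish"]=1;pickle.dump(c,open("w1.pkl","wb"))
o=robot.get_obs();print(o["time"],o["position"],o["tool_rot"],o["ft_force"])
cv2.imwrite("pics/w1.png",cv2.resize(np.clip(c["pixels"]*1.5,0,255).astype(np.uint8),(800,600)))
E
```

```text
time: 1.15
position: [0.4567, 0.1821, 0.2445]
tool_rot: [0.835, 0.551, 0.0, -0.0]
ft_force: [0.6, 0.5, -0.2]
grip_width: 0.0866
time: 2.15
position: [0.5611, -0.0118, 0.2002]
tool_rot: [0.691, 0.723, -0.0, -0.0]
ft_force: [0.0, -0.4, -0.5]
grip_width: 0.0867
2.2 [ 0.56117282 -0.01167319  0.20036641] [ 6.91424788e-01  7.22448413e-01 -1.06337658e-04 -2.02842753e-04] [-0.0269095  -0.37703735 -0.65850909]
```

View pics/w1.png

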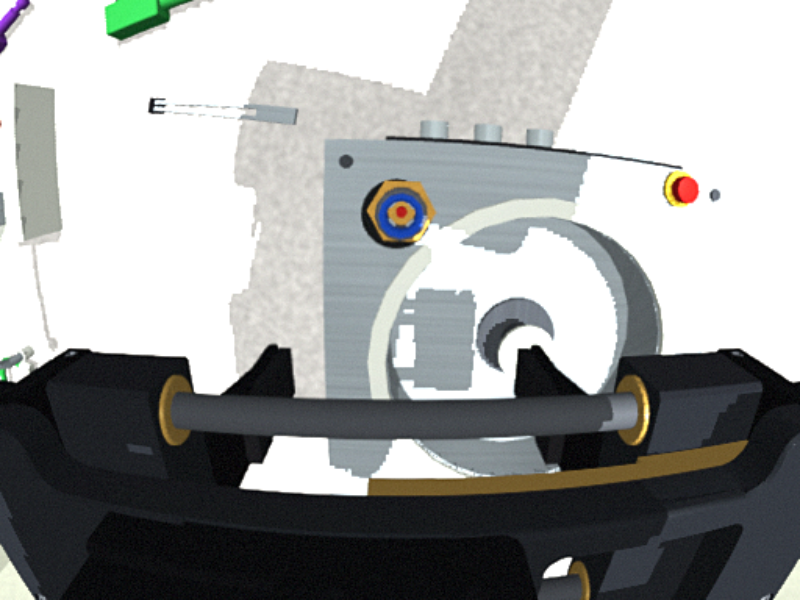

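From above, the blue collar shows at (402,211) in the enlarged image, with deck screws at (346,161) and (715,195). The chuck is partly hidden at (527,345).

```bash
python3 - <<'E'
from h import *
import pickle
c=pickle.load(open("w1.pkl","rb"))
print("cam",-np.array(c["R"]).T@np.array(c["t"]))
h=cv2.cvtColor(c["pixels"],cv2.COLOR_BGR2HSV);m=cv2.inRange(h,(100,120,40),(130,255,255))
m[:100]=0;m[170:]=0
cs,_=cv2.findContours(m,cv2.RETR_EXTERNAL,cv2.CHAIN_APPROX_NONE);k=max(cs,key=cv2.contourArea)
e=cv2.fitEllipse(k);print("blue",e,cv2.minEnclosingCircle(k))
for z in(.102,.106,.110):print(plane(c,*e[0],z).round(4))
g=cv2.inRange(h,(8,100,60),(25,255,255))  # brass inside mouth
w=np.zeros_like(g);cv2.circle(w,tuple(int(round(v)) for v in e[0]),8,255,-1)
r=cv2.inRange(h,(100,120,40),(130,255,255));ys,xs=np.where((w>0)&(r==0));print("mouth px",xs.mean(),ys.mean(),len(xs),plane(c,xs.mean(),ys.mean(),.104).round(4))
s=.64
for n,p in(("screwA",(346,161)),("screwB",(715,195)),("chuck~",(527,345))):print(n,plane(c,p[0]*s,p[1]*s,.07 if n[0]=="s" else .055).round(4))
E
```

```text
cam [ 0.4842728  -0.01479774  0.34173002]
blue ((256.13494873046875, 137.864501953125), (27.836782455444336, 28.376726150512695), 17.186153411865234) ((256.125, 137.875), 14.59568977355957)
[ 0.5091 -0.0153  0.102 ]
[ 0.5087 -0.0153  0.106 ]
[ 0.5083 -0.0153  0.11  ]
mouth px 256.0 137.8125 192 [ 0.5089 -0.0154  0.104 ]
screwA [ 0.4815 -0.0482  0.07  ]
screwB [0.4801 0.198  0.07  ]
chuck~ [0.5964 0.0744 0.055 ]
```

The connector axis comes out at about (0.509,-0.015) and the chuck at (0.605,0.0745), distance 0.131 m. Deck yaw is about 0. Next I go over the rack.

```bash
python3 -m pendant '[[[-56.3,-1.8,0],0],[[-56.3,-1.8,0],0],[[-56.3,-1.8,0],0],[[-56.3,-1.8,0],0],[[-56.3,-1.8,0],0],[[-56.3,-1.8,0],0],[[0,0,0],0]]'
python3 - <<'E'
from rig import robot,camera
import pickle,cv2,numpy as np
c=camera("wrist");c["fish"]=1;pickle.dump(c,open("w2.pkl","wb"))
o=robot.get_obs();print(o["time"],o["position"],o["tool_rot"],o["ft_force"])
cv2.imwrite("pics/w2.png",cv2.resize(c["pixels"][80:290,150:430],(800,600)))
E
```

```text
time: 3.08
position: [0.5661, -0.3546, 0.2005]
tool_rot: [0.693, 0.721, -0.0, 0.002]
ft_force: [-0.2, 0.3, -0.1]
grip_width: 0.087
3.125 [ 0.56577668 -0.35160131  0.2001503 ] [ 6.92280947e-01  7.21628078e-01  8.65155353e-05 -1.38129421e-05] [-0.58765682  0.80322002  0.84402681]
```

View pics/w2.png

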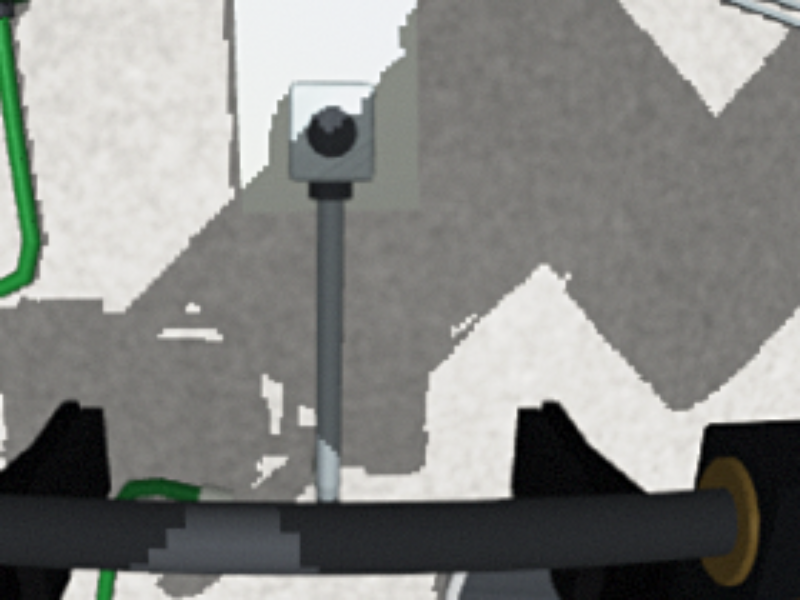

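The block top spans (290,83)–(375,180) in the crop, with the hole at (332,131), and the tube runs straight down the image, so the yaw matches the tool's.

```bash
python3 - <<'E'
from h import *
import pickle
c=pickle.load(open("w2.pkl","rb"))
f=lambda u,v,z:plane(c,150+u*.35,80+v*.35,z)
A=f(332.5,131.5,.105);print("block",A.round(4),f(331.5,131,.105).round(4))
for a,b in(((290,83),(375,83)),((290,83),(290,180))):print(np.linalg.norm(f(*a,.105)-f(*b,.105)))
t=f(329,440,.093)-f(331,215,.093);print("yaw",np.degrees(np.arctan2(t[1],t[0])))
T=np.array([.5658,-.3516]);y=2*np.arctan2(.7216,.6923);x=np.array([np.cos(y),np.sin(y)]);v=np.array([x[1],-x[0]])
print(np.degrees(y),(A[:2]-T)@x*1e3,(A[:2]-T)@v*1e3)
E
```

```text
block [ 0.5041 -0.3504  0.105 ] [ 0.504  -0.3507  0.105 ]
0.023426590910597053
0.027186775691821933
yaw 2.1569822038304673
92.3743208068397 3.709042024218485 -61.59416268322644
```

```bash
python3 -m pendant '[[[4,-58.7,0],0],[[0,0,0],0],[[0,0,40],0],[[0,0,40],0],[[0,0,25],0],[[0,0,12],0],[[0,0,0],0]]'
python3 -m pendant '[[[0,0,0],0],[[0,0,0],0],[[0,0,0],0],[[0,0,0],0],[[0,0,0],0],[[0,0,0],0]]' 15 40
```

```text
time: 4.0
position: [0.5078, -0.3475, 0.0832]
tool_rot: [0.69, 0.724, 0.0, -0.0]
ft_force: [0.1, -0.1, -0.2]
grip_width: 0.0868
time: 4.75
position: [0.5074, -0.3484, 0.0835]
tool_rot: [0.69, 0.723, -0.0, -0.0]
ft_force: [-0.3, 0.1, -0.9]
grip_width: 0.0346
```

```bash
python3 -m pendant '[[[0,0,0],0],[[0,0,0],0],[[0,0,0],0],[[0,0,0],0]]'; python3 -m pendant '[[[0,0,-30],0],[[0,0,-40],0],[[0,0,-40],0],[[0,0,-17],0],[[0,0,0],0],[[0,0,0],0]]' 15 45
```

```text
time: 5.25
position: [0.5075, -0.3486, 0.0836]
tool_rot: [0.691, 0.723, -0.0, 0.0]
ft_force: [0.3, -2.0, -0.4]
grip_width: 0.0234
time: 6.0
position: [0.5064, -0.3473, 0.2086]
tool_rot: [0.69, 0.723, 0.0, -0.002]
ft_force: [0.2, 0.5, -1.9]
grip_width: 0.0241
```

The grip is good (24.1 mm, about 2 N of weight). I carry it to a hover near the connector, already turned to the final yaw, and look with the wrist camera.

```bash
python3 -m pendant '[[[52.1,8.1,-10],0],[[52.1,8.1,0],0],[[52.1,8.1,0],0],[[52.1,8.1,0],0],[[52.1,8.1,0],0],[[52.1,8.1,0],0],[[52.1,8.1,0],0]]'
python3 -m pendant '[[[0,0,0],-10.1],[[0,0,0],-10.1],[[0,0,0],-10.1],[[0,0,0],-10.1],[[0,0,0],0],[[0,0,0],0],[[0,0,0],0]]'
cat >>h.py <<'E'
def collar(c,win=None):
    h=cv2.cvtColor(c["pixels"],cv2.COLOR_BGR2HSV);m=cv2.inRange(h,(100,120,40),(130,255,255))
    cs,_=cv2.findContours(m,cv2.RETR_EXTERNAL,cv2.CHAIN_APPROX_NONE);k=[q for q in cs if 150<cv2.contourArea(q)<2500]
    return [cv2.fitEllipse(q) for q in k]
E
python3 - <<'E'
from rig import robot,camera
from h import *
import pickle
c=camera("wrist");c["fish"]=1;pickle.dump(c,open("w3.pkl","wb"))
o=robot.get_obs();print(o["time"],o["position"],o["tool_rot"],o["ft_force"])
for e in collar(c):print(e,plane(c,*e[0],.106))
cv2.imwrite("pics/w3.png",cv2.resize(c["pixels"],(800,600)))
E
```

```text
time: 6.88
position: [0.5461, 0.0204, 0.2186]
tool_rot: [0.691, 0.723, -0.001, -0.002]
ft_force: [1.0, -0.1, -2.6]
grip_width: 0.0237
time: 7.75
position: [0.5469, 0.0186, 0.2201]
tool_rot: [0.399, 0.917, -0.0, -0.0]
ft_force: [0.6, 0.2, -2.3]
grip_width: 0.0237
7.8 [0.54697033 0.01853906 0.220287  ] [ 3.98767970e-01  9.17051820e-01 -6.58794124e-05 -2.47162929e-04] [-0.63437105 -0.33483675 -1.90755931]
((258.81158447265625, 136.886474609375), (25.937623977661133, 26.010372161865234), 44.29386901855469) [ 0.50869179 -0.01505636  0.106     ]
```

View pics/w3.png

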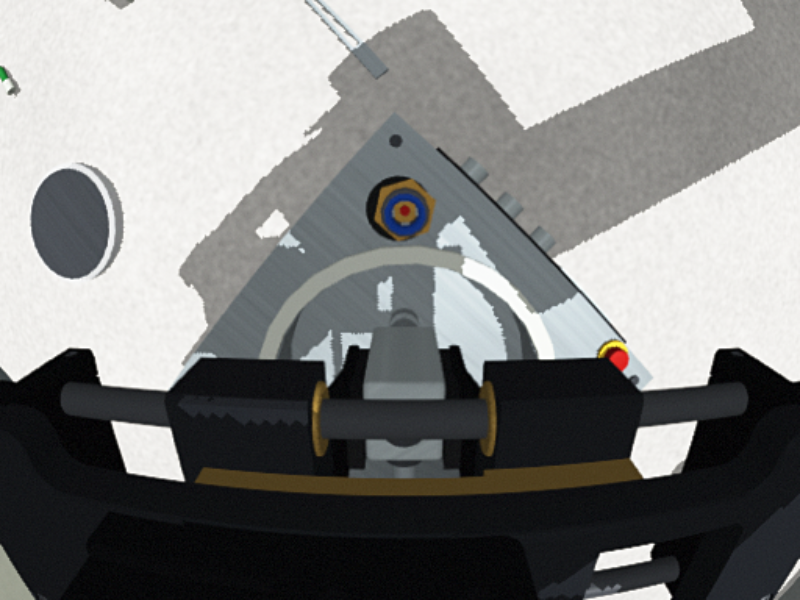

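The connector again measures (0.5087,-0.0151), independent of yaw, so the wrist camera's bias is small. The stem end pokes out at about (403,315). I'll use it to get the nozzle's offset in the jaws.

```bash
python3 - <<'E'
from h import *
import pickle
c=pickle.load(open("w3.pkl","rb"))
T=np.array([.54697,.01854,.2203]);a=2*np.arctan2(.91705,.39877);x=np.array([np.cos(a),np.sin(a),0]);y=np.array([x[1],-x[0],0]);print(np.degrees(a))
S=lambda p:((p-[215,180])*10).round(0)
for o in(-.006,-.0035,0,.003):
    g=T+y*o-[0,0,.0036]
    print(o,"stem near edge z end",S(proj(c,g-y*.007-[0,0,.071])),"chamf",S(proj(c,g-y*.0055-[0,0,.071])),"L/R",S(proj(c,g-x*.007-[0,0,.0695])),S(proj(c,g+x*.007-[0,0,.0695])),"block low back",S(proj(c,g-y*.014-[0,0,.025])),"block top back",S(proj(c,g-y*.014+[0,0,.025])))
im=cv2.resize(c["pixels"][180:260,215:305],None,fx=10,fy=7.5,interpolation=cv2.INTER_CUBIC)
im=cv2.resize(c["pixels"][180:240,215:295],None,fx=10,fy=10,interpolation=cv2.INTER_CUBIC)
cv2.imwrite("pics/w3c.png",np.clip(im*1.3,0,255))
E
```

```text
132.99734007490602
-0.006 stem near edge z end [419. 123.] chamf [420. 142.] L/R [327. 217.] [512. 217.] block low back [417. 227.] block top back [413. 582.]
-0.0035 stem near edge z end [420. 154.] chamf [420. 173.] L/R [328. 248.] [512. 248.] block low back [417. 266.] block top back [413. 632.]
0 stem near edge z end [420. 198.] chamf [420. 217.] L/R [328. 291.] [511. 291.] block low back [417. 320.] block top back [413. 701.]
0.003 stem near edge z end [420. 235.] chamf [420. 254.] L/R [329. 328.] [511. 328.] block low back [417. 366.] block top back [413. 759.][ WARN:0@0.097] global loadsave.cpp:1063 imwrite_ Unsupported depth image for selected encoder is fallbacked to CV_8U.
```

View pics/w3c.png

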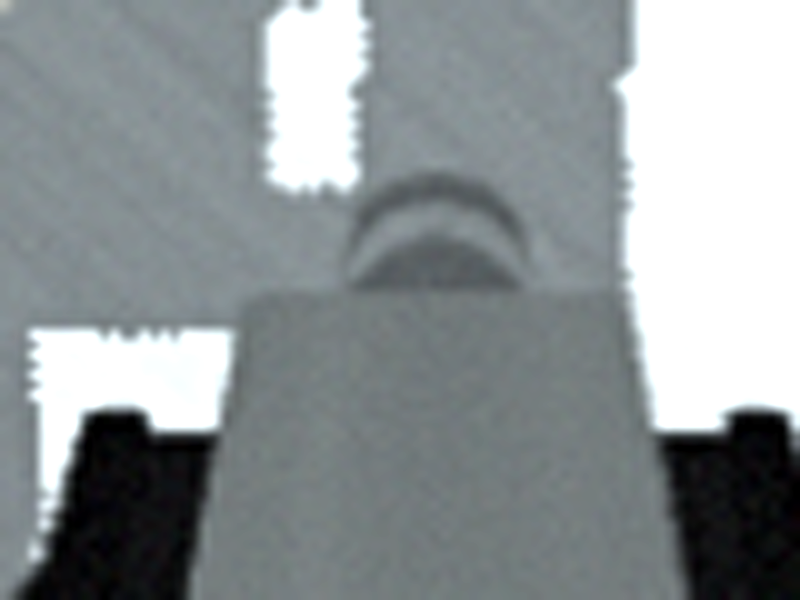

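The stem shows at crop (438,172), about 1.9 px right of and a bit behind the nominal. In camera terms the nozzle sits 2 mm back along tool y, and the camera has a lateral bias of about 1.5 mm, which is common to the collar and cancels. I move over the mouth and down to just above it.

```bash
python3 -m pendant '[[[0,-30,0],0],[[0,-18.9,0],0],[[0,0,0],0],[[0,0,10],0],[[0,0,10],0],[[0,0,7],0],[[0,0,0],0],[[0,0,0],0]]'
python3 - <<'E'
from rig import robot,camera
from h import *
import pickle
c={n:camera(n) for n in("wrist","side","scene")};pickle.dump(c,open("w4.pkl","wb"))
o=robot.get_obs();print(o["time"],o["position"],o["tool_rot"],o["ft_force"])
a=cv2.resize(c["wrist"]["pixels"][100:200,200:320],(480,400));b=[cv2.resize(p,(320,200)) for p in(c["side"]["pixels"][140:200,200:296],c["scene"]["pixels"][140:210,230:342])]
cv2.imwrite("pics/w4.png",np.hstack([a,np.vstack(b)]))
E
```

```text
time: 8.8
position: [0.5116, -0.0147, 0.1935]
tool_rot: [0.398, 0.917, 0.0, 0.0]
ft_force: [-0.1, 0.4, -2.5]
grip_width: 0.0237
8.95 [ 0.51162086 -0.01486364  0.19384064] [3.98200169e-01 9.17298471e-01 5.68495019e-05 3.70028815e-04] [-0.63182128 -0.01370162 -2.02920894]
```

View pics/w4.png

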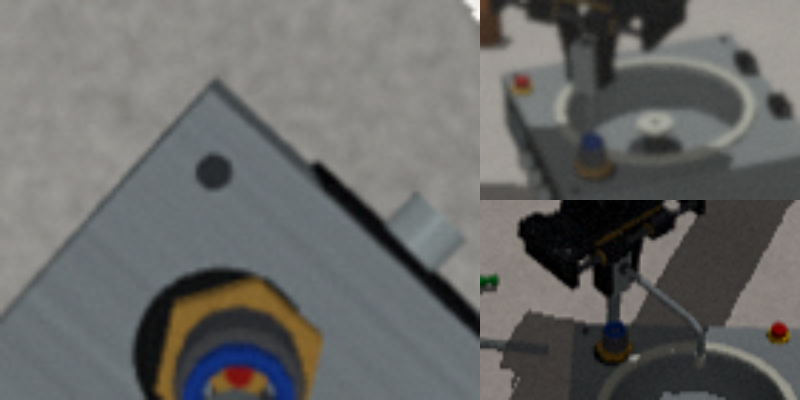

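The side and scene insets show the stem standing above the blue collar and the outlet out over the bowl. I feel downward in small steps.

```bash
python3 -m pendant '[[[0,0,2],0],[[0,0,2],0],[[0,0,2],0],[[0,0,0],0]]'; python3 -m pendant '[[[0,0,1.5],0],[[0,0,1.5],0],[[0,0,0],0]]' ; 
```

```text
time: 9.45
position: [0.5112, -0.0148, 0.1873]
tool_rot: [0.398, 0.917, -0.0, -0.0]
ft_force: [-0.4, -0.8, -1.1]
grip_width: 0.0233
time: 9.82
position: [0.5113, -0.0148, 0.1844]
tool_rot: [0.398, 0.917, -0.0, -0.0]
ft_force: [0.4, 0.7, -2.5]
grip_width: 0.0237
```

```bash
python3 -m pendant '[[[0,0,1],0],[[0,0,1],0],[[0,0,0],0]]'; python3 -m pendant '[[[0,0,1],0],[[0,0,1],0],[[0,0,0],0]]'
```

```text
time: 10.2
position: [0.5113, -0.0148, 0.1824]
tool_rot: [0.398, 0.917, -0.0, -0.0]
ft_force: [-0.8, 0.3, -2.0]
grip_width: 0.0237
time: 10.58
position: [0.5113, -0.0148, 0.1804]
tool_rot: [0.398, 0.917, -0.0, -0.0]
ft_force: [-0.6, 0.0, -2.2]
grip_width: 0.0239
```

```bash
python3 -m pendant '[[[0,0,1],0],[[0,0,1],0],[[0,0,0],0]]'; python3 -m pendant '[[[0,0,1],0],[[0,0,1],0],[[0,0,0],0]]'
```

```text
time: 10.95
position: [0.5115, -0.0148, 0.1787]
tool_rot: [0.398, 0.917, 0.0, 0.0]
ft_force: [-1.1, -0.1, -0.7]
grip_width: 0.0238
time: 11.32
position: [0.5114, -0.0146, 0.1764]
tool_rot: [0.398, 0.917, 0.0, -0.0]
ft_force: [0.3, 1.5, -1.1]
grip_width: 0.0239
```

```bash
python3 -m pendant '[[[0,0,1],0],[[0,0,0.5],0],[[0,0,0],0]]'; python3 -m pendant '[[[0,0,1],0],[[0,0,0.5],0],[[0,0,0],0]]'
```

```text
time: 11.7
position: [0.5114, -0.0147, 0.175]
tool_rot: [0.398, 0.917, 0.0, -0.0]
ft_force: [0.4, 2.4, -0.1]
grip_width: 0.0238
time: 12.08
position: [0.5114, -0.0147, 0.1736]
tool_rot: [0.398, 0.917, 0.0, -0.0]
ft_force: [0.2, 3.6, -0.3]
grip_width: 0.0237
```

The stem is in the mouth: a lateral push in +y with little axial force. I ease it 1 mm towards +y.

```bash
python3 -m pendant '[[[0.7,0.7,0],0],[[0,0,0],0],[[0,0,0],0]]'; python3 - <<'E'
from rig import robot
o=robot.get_obs();print(o["ft_force"].round(2),o["moment"].round(3),o["position"].round(4))
E
```

```text
time: 12.45
position: [0.5114, -0.0141, 0.1735]
tool_rot: [0.398, 0.917, -0.0, 0.0]
ft_force: [0.3, 0.2, -1.7]
grip_width: 0.0238
[ 0.32  0.23 -1.68] [ 0.239 -0.007 -0.015] [ 0.5114 -0.0141  0.1735]
```

```bash
python3 -m pendant '[[[0,0,1],0],[[0,0,1],0],[[0,0,0],0]]'; python3 -m pendant '[[[0,0,1],0],[[0,0,1],0],[[0,0,0],0]]'; python3 -m pendant '[[[0,0,1],0],[[0,0,1],0],[[0,0,0],0]]'
```

```text
time: 12.82
position: [0.5113, -0.014, 0.1714]
tool_rot: [0.398, 0.917, -0.0, -0.0]
ft_force: [-0.0, 0.2, -2.4]
grip_width: 0.0241
time: 13.2
position: [0.5113, -0.0139, 0.1694]
tool_rot: [0.398, 0.917, -0.0, -0.0]
ft_force: [-0.4, -0.6, -2.8]
grip_width: 0.0237
time: 13.58
position: [0.5113, -0.0138, 0.1674]
tool_rot: [0.398, 0.917, -0.0, -0.0]
ft_force: [-0.2, 0.7, -1.8]
grip_width: 0.0237
```

```bash
python3 -m pendant '[[[0,0,1],0],[[0,0,1],0],[[0,0,0],0]]'; python3 -m pendant '[[[0,0,1],0],[[0,0,1],0],[[0,0,0],0]]'; python3 -m pendant '[[[0,0,1],0],[[0,0,1],0],[[0,0,0],0]]'
```

```text
time: 13.95
position: [0.5115, -0.0138, 0.1657]
tool_rot: [0.398, 0.917, 0.0, 0.0]
ft_force: [1.1, 0.7, -0.4]
grip_width: 0.0241
time: 14.32
position: [0.5115, -0.0137, 0.1635]
tool_rot: [0.398, 0.917, 0.0, 0.0]
ft_force: [0.9, 0.5, -1.3]
grip_width: 0.0236
time: 14.7
position: [0.5114, -0.0138, 0.1615]
tool_rot: [0.398, 0.917, 0.0, 0.0]
ft_force: [0.1, 1.1, 0.1]
grip_width: 0.0242
```

```bash
python3 -m pendant '[[[0,0,1],0],[[0,0,1],0],[[0,0,0],0]]'; python3 -m pendant '[[[0,0,1],0],[[0,0,1],0],[[0,0,0],0]]'
```

```text
time: 15.08
position: [0.5115, -0.0138, 0.1596]
tool_rot: [0.398, 0.917, 0.0, 0.0]
ft_force: [0.5, 0.9, 0.9]
grip_width: 0.0236
time: 15.45
position: [0.5115, -0.0138, 0.1576]
tool_rot: [0.398, 0.917, 0.0, 0.0]
ft_force: [0.2, 1.3, 3.2]
grip_width: 0.0236
```

```bash
python3 -m pendant '[[[0,0,1],0],[[0,0,1],0],[[0,0,0],0]]'; python3 -m pendant '[[[0,0,1],0],[[0,0,1],0],[[0,0,0],0]]'
```

```text
time: 15.82
position: [0.5115, -0.0138, 0.1555]
tool_rot: [0.398, 0.917, 0.0, 0.0]
ft_force: [0.5, 2.5, 3.0]
grip_width: 0.0237
time: 16.2
position: [0.5114, -0.0139, 0.1533]
tool_rot: [0.398, 0.917, 0.0, -0.0]
ft_force: [0.2, 2.2, 2.6]
grip_width: 0.0239
```

```bash
python3 -m pendant '[[[0,0,1],0],[[0,0,1],0],[[0,0,0],0]]'; python3 -m pendant '[[[0,0,1],0],[[0,0,0],0]]'
```

```text
time: 16.58
position: [0.5115, -0.0138, 0.1524]
tool_rot: [0.398, 0.917, 0.0, 0.0]
ft_force: [-0.9, 1.7, 8.2]
grip_width: 0.0236
time: 16.82
position: [0.5115, -0.0138, 0.1523]
tool_rot: [0.398, 0.917, 0.0, 0.0]
ft_force: [-2.4, 2.0, 15.7]
grip_width: 0.024
```

It is solid at TCP z=0.1523 with about 18 N. Depth agrees: teeth were felt from about 0.166, 14 mm higher, and the mouth is at about 0.106. Now a gentle tug.

```bash
python3 -m pendant '[[[0,0,-1],0],[[0,0,-1],0],[[0,0,-1],0],[[0,0,0],0]]'; python3 -m pendant '[[[0,0,-1],0],[[0,0,0],0]]';python3 -m pendant '[[[0,0,-1],0],[[0,0,0],0]]'
```

```text
time: 17.32
position: [0.5115, -0.0139, 0.1534]
tool_rot: [0.398, 0.917, -0.0, -0.0]
ft_force: [0.3, 2.1, 1.9]
grip_width: 0.0237
time: 17.58
position: [0.5114, -0.0138, 0.1545]
tool_rot: [0.398, 0.917, 0.0, -0.0]
ft_force: [1.1, 2.7, 0.8]
grip_width: 0.0237
time: 17.82
position: [0.5114, -0.0139, 0.1556]
tool_rot: [0.398, 0.917, -0.0, 0.0]
ft_force: [1.1, 1.6, 0.4]
grip_width: 0.024
```

```bash
python3 -m pendant '[[[0,0,-1],0],[[0,0,0],0],[[0,0,0],0]]';python3 -m pendant '[[[0,0,-0.6],0],[[0,0,0],0],[[0,0,0],0]]'
```

```text
time: 18.2
position: [0.5114, -0.0139, 0.1563]
tool_rot: [0.398, 0.917, -0.0, -0.0]
ft_force: [1.9, 1.5, -4.3]
grip_width: 0.0237
time: 18.58
position: [0.5113, -0.0138, 0.1568]
tool_rot: [0.398, 0.917, -0.0, -0.0]
ft_force: [2.5, 1.1, -7.9]
grip_width: 0.0238
```

```bash
python3 -m pendant '[[[0,0,-0.7],0],[[0,0,0],0],[[0,0,0],0]]';python3 -m pendant '[[[0,0,-0.4],0],[[0,0,0],0],[[0,0,0],0]]'
```

```text
time: 18.95
position: [0.5111, -0.0139, 0.1576]
tool_rot: [0.398, 0.917, -0.0, -0.0]
ft_force: [2.9, 1.2, -10.9]
grip_width: 0.0244
time: 19.32
position: [0.5111, -0.0139, 0.1579]
tool_rot: [0.398, 0.917, -0.0, -0.0]
ft_force: [1.8, -0.2, -14.5]
grip_width: 0.0237
```

```bash
python3 -m pendant '[[[0,0,-0.4],0],[[0,0,0],0],[[0,0,0],0]]'; python3 - <<'E'
from rig import robot
o=robot.get_obs();print(o["ft_force"].round(2),o["position"].round(4))
E
```

```text
time: 19.7
position: [0.5111, -0.0138, 0.1582]
tool_rot: [0.398, 0.917, -0.0, -0.0]
ft_force: [3.2, -0.0, -19.9]
grip_width: 0.0242
[  3.19  -0.04 -19.9 ] [ 0.5111 -0.0138  0.1582]
```

The tug reached about 18 N net and held. I relax to the free position, then open.

```bash
python3 -m pendant '[[[0,0,-0.0],0],[[0,0,1],0],[[0,0,1],0],[[0,0,1],0],[[0,0,0],0],[[0,0,0],0]]'
```

```text
time: 20.45
position: [0.5113, -0.0138, 0.1564]
tool_rot: [0.398, 0.917, -0.0, 0.0]
ft_force: [-0.5, -0.3, -1.0]
grip_width: 0.0238
```

```bash
python3 - <<'E'
from rig import robot,camera
from h import *
import pickle
c={n:camera(n) for n in("scene","side")};pickle.dump(c,open("w5.pkl","wb"))
a=[cv2.resize(np.clip(p.astype(float)*1.3,0,255).astype(np.uint8),(400,400),interpolation=cv2.INTER_CUBIC) for p in(c["scene"]["pixels"][180:240,275:335],c["side"]["pixels"][145:205,220:280])]
cv2.imwrite("pics/w5.png",np.hstack(a))
E
```

```text
(no output)
```

View pics/w5.png

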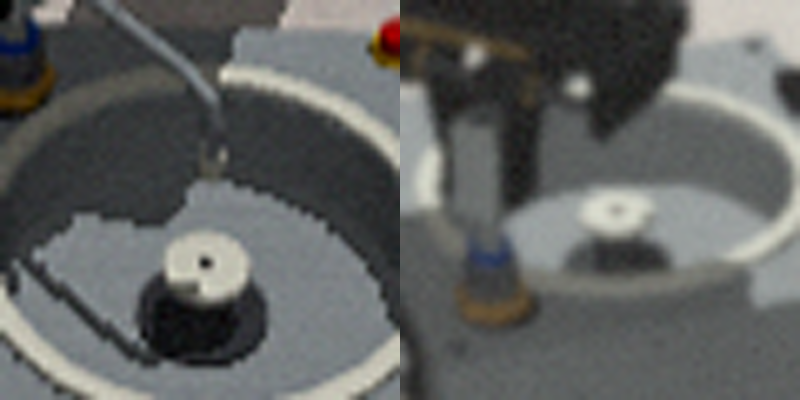

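The outlet is at scene crop (213,178) and the chuck's centre hole at (206,263). The side view's outlet is hidden by the gripper.

```bash
python3 - <<'E'
from h import *
import pickle
c=pickle.load(open("w5.pkl","rb"))["scene"]
f=lambda u,v,z:plane(c,275+u*.15,180+v*.15,z).round(4)
print(f(213,178,.1158),f(206,263,.055),f(17,25,.106))
E
```

```text
[0.6084 0.0753 0.1158] [0.6047 0.0754 0.055 ] [ 0.5084 -0.0129  0.106 ]
```

```bash
python3 -m pendant '[[[0,0,0],0],[[0,0,0],0],[[0,0,0],0],[[0,0,0],0],[[0,0,0],0],[[0,0,0],0]]' 60; python3 -m pendant '[[[0,0,-10],0],[[0,0,-25],0],[[0,0,-40],0],[[0,-30,-40],0],[[0,-30,-10],0],[[0,0,0],0],[[0,0,0],0]]'
python3 - <<'E'
from rig import robot,camera
from h import *
import pickle
c={n:camera(n) for n in("scene","side","wrist")};c["wrist"]["fish"]=1;pickle.dump(c,open("w6.pkl","wb"))
o=robot.get_obs();print(o["time"],o["position"],o["ft_force"],o["grip_width"])
a=[cv2.resize(np.clip(p.astype(float)*1.3,0,255).astype(np.uint8),(400,300),interpolation=cv2.INTER_CUBIC) for p in(c["scene"]["pixels"][165:240,250:350],c["side"]["pixels"][130:205,190:290])]
w=cv2.resize(c["wrist"]["pixels"][80:230,100:500],(800,300))
cv2.imwrite("pics/w6.png",np.vstack([np.hstack(a),w]))
E
```

```text
time: 21.3
position: [0.5114, -0.0138, 0.1556]
tool_rot: [0.398, 0.917, -0.0, 0.0]
ft_force: [0.1, 0.4, -0.1]
grip_width: 0.0598
time: 22.18
position: [0.4678, -0.0546, 0.2808]
tool_rot: [0.398, 0.917, 0.0, 0.0]
ft_force: [-0.1, -0.5, 0.1]
grip_width: 0.0601
22.325 [ 0.4678224  -0.05429836  0.28010214] [-0.1626497   0.3251386   0.05954799] 0.05978399176675254
```

View pics/w6.png

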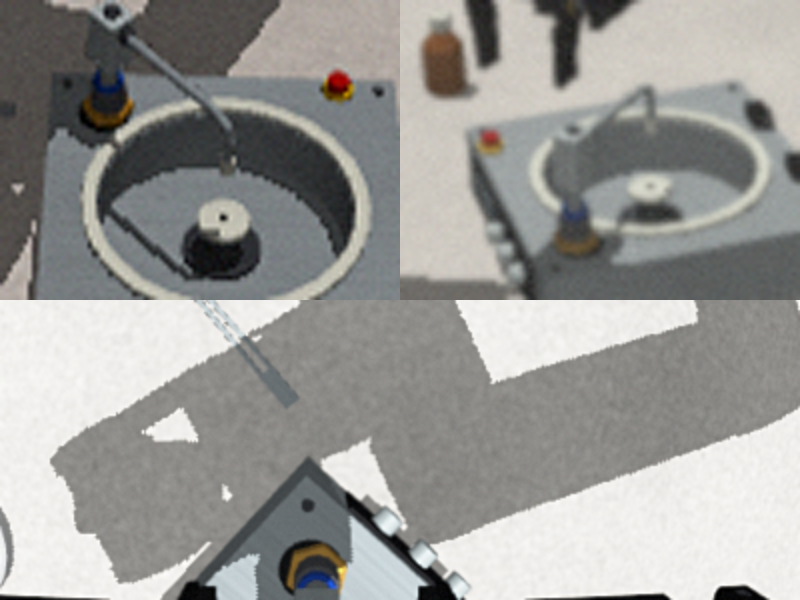

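The nozzle stands locked and free: outlet at scene crop (229,174) and side crop (652,133), chuck at (223,217) and (650,187).

```bash
python3 - <<'E'
from h import *
import pickle
d=pickle.load(open("w6.pkl","rb"));S,D=d["scene"],d["side"]
P=lambda u,v:(250+u*.25,165+v*.25)
Q=lambda u,v:(190+(u-400)*.25,130+v*.25)
for n,p,q,z in(("tip",P(229,174),Q(652,133),.115),("chuck",P(223,217),Q(650,187),.055),("block top",P(112,13),Q(573,130),.177)):
    X,e=tri(S,p,D,q);print(n,X.round(4),round(e,4),plane(S,*p,z).round(4),plane(D,*q,z).round(4))
E
```

```text
tip [0.6097 0.0761 0.1085] 0.0017 [0.6146 0.0761 0.115 ] [0.6066 0.0639 0.115 ]
chuck [0.6057 0.0741 0.0553] 0.0027 [0.604  0.0749 0.055 ] [0.6063 0.0726 0.055 ]
block top [ 0.5155 -0.0121  0.1769] 0.0012 [ 0.5148 -0.0118  0.177 ] [ 0.5157 -0.0132  0.177 ]
```

```bash
python3 -c "
from rig import order
print(order.hand_in())"
```

```text
the job is handed in; nothing more can be done
None
```

The nozzle is in the connector, locked and let go, with its outlet over the chuck. I handed the job in at about 22 s of the 64 s allowed.

- **Insertion:** I took the silver nozzle out of the white rack and felt for the mouth. One 1 mm sideways correction was needed. It then went down until it was solid, at about 18 N. The teeth were felt about 14 mm above the stop, as described.
- **Tug:** After the 3 mm of free play, the lock held a pull of about 18 N net of the nozzle's weight. That is a little over the 15 N asked and under the 25 N limit.
- **Release:** I relaxed the pull, opened the jaws and backed clear. The wrist force then read about 0 N, and the nozzle's block still stood at 0.177 m, which fits a locked stem.
- **Outlet position:** The two-camera check put the outlet within about 4–5 mm of the chuck's centre, and only about 1.3 mm of that is sideways.
- **Checks that disagreed:**
  - That same check put the outlet at 0.109 m, where the arm's position implied 0.115 m; those far views are only good to about 3 mm a pixel.
  - Early on, those two views also differed from the wrist camera by 5–7 mm in x. I relied on the wrist camera and on feel.
- **Not checked:** I could not read the collar and valve directly, so "locked" rests on the forces and heights. I moved nothing else, but did not re-measure the other things on the bench.

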